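# Lid the glazed jars in the pottery studio

### The job

Close the four glazed storage jars: put on each jar the lid of its own glaze colour, level and properly seated with the lip inside the mouth. Set the lids down gently, never dropping one, leave the jars standing where they are, and do not shift the vase or the bowl.

Things in the scene. Friction and masses are not known exactly. Their poses are not given: they have to be found in the camera images.
- lid_blue_mid (a point): The cobalt-blue glazed lid (loose, about 160 g), a round lid lying right way up on the table, knob on top. From below: locating lip 58 mm across and 5 mm high, plate 86 mm across and 8 mm thick, cylindrical knob 24 mm across and 32 mm high in the middle; 45 mm high in all. This point is on its axis, half-way up: 22.5 mm above its underside (the lip's bottom), so the knob reaches from 9.5 mm below to 22.5 mm above it. z points up out of the knob.
- jar_blue_mouth (a point): The cobalt-blue glazed open jar (loose, about 450 g), standing upright on the table, 75 mm high, 92 mm across the belly, 86 mm across the rim, wall 5 mm, so the mouth is about 76 mm wide. This point is the centre of the mouth, level with the top of the rim. z points up. A seated lid rests with its plate on the rim and its lip inside the mouth: the lid's listed point is then 17.5 mm above this one.
- lid_green_mid (a point): The green glazed lid (loose, about 160 g), a round lid lying right way up on the table, knob on top. From below: locating lip 58 mm across and 5 mm high, plate 86 mm across and 8 mm thick, cylindrical knob 24 mm across and 32 mm high in the middle; 45 mm high in all. This point is on its axis, half-way up: 22.5 mm above its underside (the lip's bottom), so the knob reaches from 9.5 mm below to 22.5 mm above it. z points up out of the knob.
- jar_green_mouth (a point): The green glazed open jar (loose, about 450 g), standing upright on the table, 75 mm high, 92 mm across the belly, 86 mm across the rim, wall 5 mm, so the mouth is about 76 mm wide. This point is the centre of the mouth, level with the top of the rim. z points up. A seated lid rests with its plate on the rim and its lip inside the mouth: the lid's listed point is then 17.5 mm above this one.
- lid_yellow_mid (a point): The golden-yellow glazed lid (loose, about 160 g), a round lid lying right way up on the table, knob on top. From below: locating lip 58 mm across and 5 mm high, plate 86 mm across and 8 mm thick, cylindrical knob 24 mm across and 32 mm high in the middle; 45 mm high in all. This point is on its axis, half-way up: 22.5 mm above its underside (the lip's bottom), so the knob reaches from 9.5 mm below to 22.5 mm above it. z points up out of the knob.
- jar_yellow_mouth (a point): The golden-yellow glazed open jar (loose, about 450 g), standing upright on the table, 75 mm high, 92 mm across the belly, 86 mm across the rim, wall 5 mm, so the mouth is about 76 mm wide. This point is the centre of the mouth, level with the top of the rim. z points up. A seated lid rests with its plate on the rim and its lip inside the mouth: the lid's listed point is then 17.5 mm above this one.
- lid_red_mid (a point): The dark-red glazed lid (loose, about 160 g), a round lid lying right way up on the table, knob on top. From below: locating lip 58 mm across and 5 mm high, plate 86 mm across and 8 mm thick, cylindrical knob 24 mm across and 32 mm high in the middle; 45 mm high in all. This point is on its axis, half-way up: 22.5 mm above its underside (the lip's bottom), so the knob reaches from 9.5 mm below to 22.5 mm above it. z points up out of the knob.
- jar_red_mouth (a point): The dark-red glazed open jar (loose, about 450 g), standing upright on the table, 75 mm high, 92 mm across the belly, 86 mm across the rim, wall 5 mm, so the mouth is about 76 mm wide. This point is the centre of the mouth, level with the top of the rim. z points up. A seated lid rests with its plate on the rim and its lip inside the mouth: the lid's listed point is then 17.5 mm above this one.
- vase: Bystander: a pale clay vase, loose, 190 mm high, 100 mm across at its widest, standing to the left (+y) of the jars and lids. Origin at the centre of its foot.
- bowl: Bystander: an empty white bowl, loose, 120 mm across and 50 mm high, standing to the right (-y) of the jars and lids. Origin at the centre of its foot.
Things that resemble listed ones, but are neither listed nor needed, are in the scene too. Leave any pink look-alike of the part that bears jar_blue_mouth alone.

How it is judged:
At the end, for the whole second after the job is handed in: Each lid rests on the jar of its own colour: centred within 10 mm, its plate on the rim (height within 3 mm), lid and jar level within 0.08 rad (4.5 degrees), all at rest and released; each jar, the vase and the bowl within 30 mm of where it stood at the start (horizontal distance between lid_blue_mid and jar_blue_mouth below 0.01 m and z of lid_blue_mid in the frame of jar_blue_mouth between 0.0145 and 0.0205 m and angle between each of lid_blue_mid, jar_blue_mouth, lid_green_mid, jar_green_mouth, lid_yellow_mid, jar_yellow_mouth, lid_red_mid, jar_red_mouth's own z axis and vertical below 0.08 rad and distance of each of jar_blue_mouth, jar_green_mouth, jar_yellow_mouth, jar_red_mouth, vase, bowl from where it was at the start of the episode below 0.03 m and linear speed of each of lid_blue, jar_blue, lid_green, jar_green, lid_yellow, jar_yellow, lid_red, jar_red below 0.02 m/s and horizontal distance between lid_green_mid and jar_green_mouth below 0.01 m and z of lid_green_mid in the frame of jar_green_mouth between 0.0145 and 0.0205 m and horizontal distance between lid_yellow_mid and jar_yellow_mouth below 0.01 m and z of lid_yellow_mid in the frame of jar_yellow_mouth between 0.0145 and 0.0205 m and horizontal distance between lid_red_mid and jar_red_mouth below 0.01 m and z of lid_red_mid in the frame of jar_red_mouth between 0.0145 and 0.0205 m); the robot touches nothing.
It fails at once if a lid is dropped (moving freely, out of the fingers, faster than 0.6 m/s: a fall of about 18 mm) ((linear speed of lid_blue above 0.6 m/s and contact force between the fingers and lid_blue below 0.05 N) or (linear speed of lid_green above 0.6 m/s and contact force between the fingers and lid_green below 0.05 N) or (linear speed of lid_yellow above 0.6 m/s and contact force between the fingers and lid_yellow below 0.05 N) or (linear speed of lid_red above 0.6 m/s and contact force between the fingers and lid_red below 0.05 N)).
It fails at once if a jar is tipped by more than 0.4 rad (angle between any of jar_blue_mouth, jar_green_mouth, jar_yellow_mouth, jar_red_mouth's own z axis and vertical above 0.4 rad).
It fails at once if the vase or the bowl is shifted by more than 30 mm (distance of any of vase, bowl from where it was at the start of the episode above 0.03 m).
It also fails if it takes over 102 s, if anything falls off the work surface, if the arm or the gripper's body presses on something with over 40 N, if the wrist force passes 120 N, or if a joint passes its speed limit or range.

### The arm

A 6-joint arm with a two-finger parallel gripper is mounted at the origin on the work surface. World frame = base frame: x ahead of the robot, y to its left, z up, the work surface at z = 0. Lengths are in m, angles in rad, forces in N, time in s.
With the tool pointing down it reaches from about 0.375 to 0.975 m from the base axis. Payload 3.8 kg.
Tool frame: the origin (TCP) lies at the very end of the fingers, on their centre line; the grasp point (between the pads) lies 19 mm behind it (bot.pinch_z is the distance from the TCP to the grasp point, in m); x points along the fingers, y is the direction in which the jaws open and shut, and the axes are right-handed (so a half turn about x gives the same grasp; the last joint's range is limited). The gripper opens to 85 mm and grips with 20 to 120 N. Pads are 22 mm wide; open, the fingers measure 114 mm over their backs; the gripper's body (76 mm by 85 mm) begins 54 mm behind the grasp point. The pads swing forward as they close: fully open they stand 13 mm farther back than shut.
Start: joints at [1.262, 0.264, 1.604, -0, 1.274, -0.037], TCP at [0.181, 0.65, 0.231] pointing down, gripper open.
Joint ranges: [-2.63, 2.63], [-0.94, 2.18], [0.31, 2.57], [-1.31, 4.45], [0, 2.66], [-2.55, 2.55]. Speed limits (rad/s): [2.57, 2.57, 3.14, 3.14, 3.14, 3.14].

### API

Orientations are given as a rotation vector (axis times angle).
In Python, from workcell import monitor, imaging, finish_job, bot gives the robot as it stands.
- The arm moves only by the tool jog_arm, never from a script. Its argument "rows" is a list of rows, each a list of 7 numbers: the shift along the tool's x, y, z in m, then the turn, a rotation vector about the tool's x, y, z in rad, then the opening in per cent of the stroke, from 0 (shut) to 100 (fully open). A call has 1 to 20 rows; each row is the pose to reach, as a shift and turn from the pose measured when the call began, along the tool's axes at that moment; what a row does not reach only later rows make up. A row lasts 1/10 s, in which the tool goes at most 50 mm and 8.59 degrees, less where a joint would pass 70% of its speed; a pose out of reach is approached as far as the arm can. A call with a gripper value outside its range is refused whole. The fingers move at their own pace and stop on an object; "force" is the grip in N (left out, the last holds). Time passes only in rows, so rows that repeat a pose let the fingers close. It gives the time, the measured TCP pose, the force and the opening at its end, in the units of the state.
- monitor.read_state(): the state, without advancing time (a new reading comes with each control period).
- imaging.read_camera(name): name is "side" or "top" or "wrist"; returns the picture (400x640x3 uint8, blue, green, red); there is no depth.
- imaging.camera_params(name): a dict with "fx", "fy", "cx", "cy" (pixels), "T" (4x4, takes a point from camera to world coordinates); the wrist camera has in their place "T_tool_cam" (4x4, takes a point from camera to tool coordinates, whose origin is the TCP and whose axes are the tool frame's). Camera axes: x right, y down, z forward; pixel columns grow to the right and rows downward; lengths in m; the calibration is good to about 2 mm. A picture is of the moment at which its call begins: read the wrist's pose just before it. camera_params takes no time and is no camera call.
- finish_job(): hands the job in, once; it reports no verdict.
The state is a dict: "time": time; "q": joint angles; "joint_vel": joint speeds; "joint_torque": joint torques, N m; "tool_pos": TCP position; "tcp_rot": TCP orientation; "wrist_force": force on the tool from outside, world axes, zero at the start; "torque": the same for the moment, N m; "width": opening from 0.0 (shut) to 1.0 (fully open).
Only numpy, scipy, OpenCV 4.12 (cv2) and the standard library are available. Lean on these libraries where they do the work, as an engineer would, in place of code of your own. Each camera call takes 0.05 s, during which the arm holds its last target. There are 200 camera calls.

## Working session

There is one attempt and no reset: what is moved stays moved. The work goes in short steps, Python scripts to look and compute and a tool call to move; the robot and the scene stay as the last step left them, time stands still between calls to the robot, and variables do not carry over. Pictures are saved under pics/ and viewed, about 12 in all and at most 16, crops included, and the job is handed in when it is done.

Besides the shell and the picture viewer there is one more tool, called after "Request:" as name([rows], argument=value, ...), one row to a line, values as JSON. jog_arm: Moves the arm, as the interface text tells. Its arguments: {"type":"object","properties":{"rows":{"type":"array","items":{"type":"array","items":{"type":"number"}}},"force":{"type":"number"}},"required":["rows"]}

```bash
mkdir -p pics; ls; python3 - <<'E'
from workcell import monitor, imaging, bot
import cv2
for n in ("top","side"):
    cv2.imwrite(f"pics/{n}0.png",imaging.read_camera(n)); p=imaging.camera_params(n); print(n,p)
print(imaging.camera_params("wrist")); print(monitor.read_state(), bot.pinch_z)
E
```

```text
pics
top {'fx': 360.9729932771828, 'fy': 360.9729932771828, 'cx': 310.5508942995385, 'cy': 197.5266657647003, 'T': array([[-0.01838878, -0.98791703,  0.1538889 ,  0.40812106],
       [-0.99940802,  0.01368588, -0.03156421,  0.01022542],
       [ 0.02907672, -0.15437823, -0.98758387,  1.05272546],
       [ 0.        ,  0.        ,  0.        ,  1.        ]])}
side {'fx': 520.6629130664508, 'fy': 520.6629130664508, 'cx': 309.28413398052686, 'cy': 204.64857825552858, 'T': array([[ 0.99372829, -0.08778251,  0.06926988,  0.48694787],
       [-0.11161347, -0.74086251,  0.66231803, -0.84439518],
       [-0.00682049, -0.66589562, -0.74601375,  1.04408975],
       [ 0.        ,  0.        ,  0.        ,  1.        ]])}
{'fx': 351.72437103202344, 'fy': 351.72437103202344, 'cx': 317.42969467081065, 'cy': 201.3095309348917, 'T_tool_cam': array([[ 1.05310223e-03, -2.85640086e-01,  9.58336388e-01,
        -1.42829768e-01],
       [ 9.99999405e-01,  5.74099488e-04, -9.27770024e-04,
        -9.21935631e-04],
       [-2.85172120e-04,  9.58336794e-01,  2.85640521e-01,
        -7.16703336e-02],
       [ 0.00000000e+00,  0.00000000e+00,  0.00000000e+00,
         1.00000000e+00]])}
{'time': 0.1, 'q': array([ 1.26208380e+00,  2.64690049e-01,  1.60523533e+00, -1.64793484e-06,
        1.27372453e+00, -3.68830283e-02]), 'joint_vel': array([ 0.0004137 , -0.00234177, -0.00238925, -0.0003189 , -0.00210193,
       -0.00021616]), 'joint_torque': array([ 9.49440546e-04, -5.16713226e+01, -3.68586302e+01,  5.25809617e-05,
        6.53111390e-03,  1.21113368e-05]), 'tool_pos': array([0.18102219, 0.6495818 , 0.23007943]), 'tcp_rot': array([ 0.21178947,  1.56059588, -0.21498151]), 'wrist_force': array([ 0.06619497,  0.26454874, -0.3831554 ]), 'torque': array([-0.02186915,  0.04797462,  0.01011879]), 'width': 1.000018426312866} 0.0187
```

View pics/top0.png

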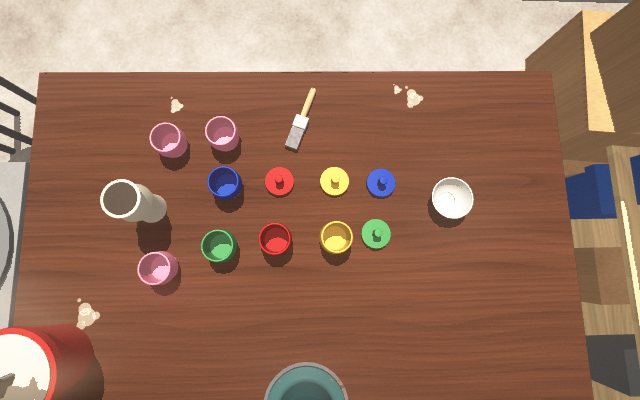

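View pics/side0.png

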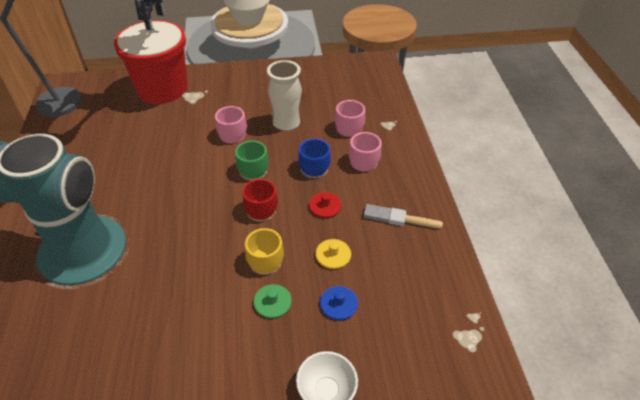

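```bash
cat > h.py <<'E'
import numpy as np, cv2
from scipy.optimize import least_squares
from workcell import monitor, imaging
HUE={'blue':(105,130),'green':(45,85),'yellow':(20,34),'red':(0,6)}
JAR=[(.043,.075),(.046,.055),(.046,.025),(.036,.0)]
LID=[(.029,.0),(.043,.005),(.043,.013),(.012,.045)]
def ring(c,prof,n=48):
    a=np.linspace(0,2*np.pi,n,endpoint=False)
    return np.vstack([np.c_[c[0]+r*np.cos(a),c[1]+r*np.sin(a),np.full(n,z)] for r,z in prof])
def proj(p,T,X):
    Y=(np.atleast_2d(X)-T[:3,3])@T[:3,:3]
    return np.c_[p['fx']*Y[:,0]/Y[:,2]+p['cx'],p['fy']*Y[:,1]/Y[:,2]+p['cy']]
def blobs(img,col,amin=150):
    h=cv2.cvtColor(img,cv2.COLOR_BGR2HSV); lo,hi=HUE[col]
    m=((h[...,0]>=lo)&(h[...,0]<=hi)&(h[...,1]>150)&(h[...,2]>40))
    if col=='red': m|=(h[...,0]>=174)&(h[...,1]>150)&(h[...,2]>40)
    m=cv2.morphologyEx(m.astype(np.uint8),cv2.MORPH_OPEN,np.ones((3,3),np.uint8))
    cs=cv2.findContours(m,cv2.RETR_EXTERNAL,cv2.CHAIN_APPROX_NONE)[0]
    out=[]
    for c in cs:
        if cv2.contourArea(c)<amin: continue
        hl=cv2.convexHull(c).astype(np.float32); x,y,w,hh=cv2.boundingRect(hl)
        out.append((hl,np.array([x+(w-1)/2,y+(hh-1)/2]),(w,hh)))
    return out
def pbox(p,T,c,prof):
    u=proj(p,T,ring(c,prof)); lo,hi=u.min(0),u.max(0)
    return (lo+hi)/2,hi-lo
def fit(p,T,uv,prof,c0):
    return least_squares(lambda c:pbox(p,T,c,prof)[0]-uv,c0,x_scale=.01).x
def wristT(s):
    from scipy.spatial.transform import Rotation as R
    A=np.eye(4);A[:3,:3]=R.from_rotvec(s['tcp_rot']).as_matrix();A[:3,3]=s['tool_pos']
    p=imaging.camera_params('wrist'); return p,A@p['T_tool_cam']
def delta(s,target,rx=None):
    "shift in tool axes to world target"
    from scipy.spatial.transform import Rotation as R
    return R.from_rotvec(s['tcp_rot']).inv().apply(np.array(target)-s['tool_pos'])
E
python3 - <<'E'
from h import *
ims={n:cv2.imread(f'pics/{n}0.png') for n in('top','side')}
roi={'top':(180,150,420,270),'side':(220,130,370,330)}
for n,im in ims.items():
    x0,y0,x1,y1=roi[n]; p=imaging.camera_params(n)
    z=np.zeros_like(im); z[y0:y1,x0:x1]=im[y0:y1,x0:x1]
    for c in HUE:
        for hl,uv,wh in blobs(z,c,200):
            res=[]
            for nm,pr in(('jar',JAR),('lid',LID)):
                X=fit(p,p['T'],uv,pr,(.55,0)); res.append((nm,X.round(4),pbox(p,p['T'],X,pr)[1].round(0)))
            print(n,c,uv,wh,res)
from scipy.spatial.transform import Rotation as R
print(R.from_rotvec(monitor.read_state()['tcp_rot']).as_matrix().round(3))
E
```

```text
top blue [380.5 182. ] (28, 27) [('jar', array([ 0.607 , -0.2223]), array([35., 34.])), ('lid', array([ 0.6146, -0.2313]), array([29., 29.]))]
top red [274.5 239. ] (34, 33) [('jar', array([0.4502, 0.0796]), array([34., 34.])), ('lid', array([0.4519, 0.0823]), array([30., 30.]))]
top red [279. 181.] (29, 29) [('jar', array([0.6135, 0.0663]), array([33., 34.])), ('lid', array([0.6213, 0.0686]), array([29., 29.]))]
side blue [338. 303.] (37, 33) [('jar', array([ 0.6099, -0.2521]), array([42., 49.])), ('lid', array([ 0.6145, -0.2308]), array([38., 35.]))]
side blue [314.  157.5] (31, 36) [('jar', array([0.6131, 0.2212]), array([33., 39.])), ('lid', array([0.6169, 0.2535]), array([30., 23.]))]
side yellow [333.  253.5] (35, 30) [('jar', array([ 0.6182, -0.1164]), array([39., 45.])), ('lid', array([ 0.623 , -0.0913]), array([35., 30.]))]
side yellow [263.5 250. ] (38, 45) [('jar', array([ 0.4552, -0.0868]), array([39., 45.])), ('lid', array([ 0.454 , -0.0607]), array([35., 30.]))]
side red [325.  204.5] (33, 26) [('jar', array([0.6201, 0.0415]), array([36., 42.])), ('lid', array([0.6247, 0.071 ]), array([32., 26.]))]
side red [259.5 199. ] (36, 41) [('jar', array([0.4536, 0.0806]), array([36., 42.])), ('lid', array([0.4524, 0.1114]), array([32., 26.]))]
[[-0.001  0.268  0.963]
 [-0.002  0.963 -0.268]
 [-1.    -0.002 -0.   ]]
```

```bash
sed -i "s/\[...,1\]>150/[...,1]>105/g" h.py; python3 - <<'E'
from h import *
ims={n:cv2.imread(f'pics/{n}0.png') for n in('top','side')}
roi={'top':(180,150,420,270),'side':(220,130,370,330)}
for n,im in ims.items():
    x0,y0,x1,y1=roi[n]; p=imaging.camera_params(n)
    z=np.zeros_like(im); z[y0:y1,x0:x1]=im[y0:y1,x0:x1]
    for c in HUE:
        if n=='side' and c!='green': continue
        for hl,uv,wh in blobs(z,c,100):
            res=[]
            for nm,pr in(('jar',JAR),('lid',LID)):
                X=fit(p,p['T'],uv,pr,(.55,0)); res.append((nm,X.round(4),pbox(p,p['T'],X,pr)[1].round(0)))
            print(n,c,uv,wh,res)
h=cv2.cvtColor(ims['top'],cv2.COLOR_BGR2HSV); print(h[232,370],h[244,210],h[190,330],h[240,335],h[180,220],h[190,225])
E
```

```text
top blue [380.5 182.5] (28, 28) [('jar', array([ 0.6055, -0.2223]), array([35., 34.])), ('lid', array([ 0.6131, -0.2313]), array([29., 29.]))]
top blue [224.  182.5] (35, 34) [('jar', array([0.6111, 0.221 ]), array([36., 35.])), ('lid', array([0.6189, 0.2292]), array([30., 29.]))]
top yellow [334.5 244. ] (22, 17) [('jar', array([ 0.4337, -0.0859]), array([34., 34.])), ('lid', array([ 0.4347, -0.0894]), array([30., 30.]))]
top yellow [334.  180.5] (29, 28) [('jar', array([ 0.613 , -0.0897]), array([33., 34.])), ('lid', array([ 0.6208, -0.0933]), array([29., 29.]))]
top red [274.5 239. ] (34, 33) [('jar', array([0.4502, 0.0796]), array([34., 34.])), ('lid', array([0.4519, 0.0823]), array([30., 30.]))]
top red [279. 181.] (29, 29) [('jar', array([0.6135, 0.0663]), array([33., 34.])), ('lid', array([0.6213, 0.0686]), array([29., 29.]))]
side green [271.5 301.5] (38, 32) [('jar', array([ 0.4652, -0.2314]), array([42., 49.])), ('lid', array([ 0.4643, -0.2093]), array([38., 35.]))]
side green [251.  158.5] (31, 36) [('jar', array([0.4374, 0.2381]), array([34., 39.])), ('lid', array([0.4355, 0.2711]), array([30., 24.]))]
[ 60  97 215] [ 57  94 100] [ 29 123 255] [ 29 127 255] [118 131 111] [114 158 226]
```

Request:
jog_arm([
  [0.06,-0.44,0.581,1.299,0,0,60],
  [0.06,-0.44,0.581,1.299,0,0,60],
  [0.06,-0.44,0.581,1.299,0,0,60],
  [0.06,-0.44,0.581,1.299,0,0,60],
  [0.06,-0.44,0.581,1.299,0,0,60],
  [0.06,-0.44,0.581,1.299,0,0,60],
  [0.06,-0.44,0.581,1.299,0,0,60],
  [0.06,-0.44,0.581,1.299,0,0,60],
  [0.06,-0.44,0.581,1.299,0,0,60],
  [0.06,-0.44,0.581,1.299,0,0,60],
  [0.06,-0.44,0.581,1.299,0,0,60],
  [0.06,-0.44,0.581,1.299,0,0,60],
  [0.06,-0.44,0.581,1.299,0,0,60],
  [0.06,-0.44,0.581,1.299,0,0,60],
  [0.06,-0.44,0.581,1.299,0,0,60],
  [0.06,-0.44,0.581,1.299,0,0,60],
  [0.06,-0.44,0.581,1.299,0,0,60],
  [0.06,-0.44,0.581,1.299,0,0,60],
])

```text
time: 1.9
tool_pos: [0.6217, 0.0703, 0.1705]
tcp_rot: [1.207, 1.21, -1.211]
wrist_force: [-0.2, 0.1, -0.1]
width: 0.6
```

```bash
python3 - <<'E'
from h import *
from scipy.spatial.transform import Rotation as R
s=monitor.read_state(); im=imaging.read_camera('wrist'); cv2.imwrite('pics/w1.png',im)
print(s['time'],s['tool_pos'],R.from_rotvec(s['tcp_rot']).as_matrix().round(3).tolist(),s['q'].round(2),s['width'])
p,T=wristT(s)
print(proj(p,T,[.623,.07,.013]))
for hl,uv,wh in blobs(im,'red',300):
    X=fit(p,T,uv,LID,(.62,.07)); print(uv,wh,X,pbox(p,T,X,LID)[1],delta(s,[*X,.016]))
E
```

```text
1.9 [0.62168906 0.07034992 0.17051181] [[-0.002, 1.0, 0.0], [-0.002, 0.0, -1.0], [-1.0, -0.002, 0.002]] [ 0.07  0.22  1.78 -0.    1.15  0.07] 0.599504030035103
[[318.49765452 181.37527479]]
[319.  182.5] (99, 96) [0.62343445 0.0668084 ] [97.8285415 96.1479531] [0.15451393 0.00202891 0.00328892]
[ 92.5 184.5] (158, 128) [0.42208355 0.06470838] [103.35198987  95.72586043] [ 0.15488888 -0.19932262  0.00529271]
```

View pics/w1.png

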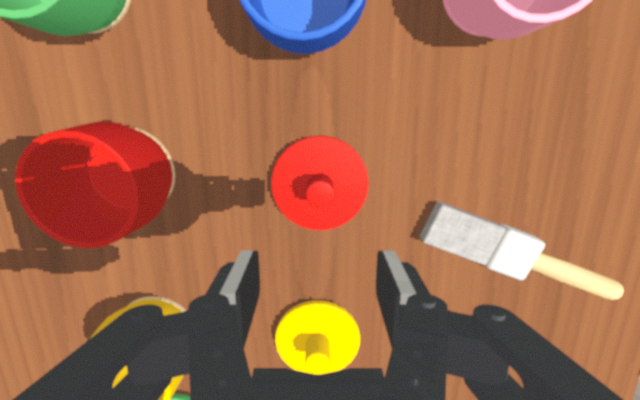

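Request:
jog_arm([
  [0.05,0.002,0.003,0,0,0,60],
  [0.1,0.002,0.003,0,0,0,60],
  [0.13,0.002,0.003,0,0,0,60],
  [0.145,0.002,0.003,0,0,0,60],
  [0.154,0.002,0.003,0,0,0,60],
  [0.154,0.002,0.003,0,0,0,60],
  [0.154,0.002,0.003,0,0,0,60],
  [0.154,0.002,0.003,0,0,0,20],
  [0.154,0.002,0.003,0,0,0,10],
  [0.154,0.002,0.003,0,0,0,10],
  [0.154,0.002,0.003,0,0,0,10],
  [0.154,0.002,0.003,0,0,0,10],
  [0.154,0.002,0.003,0,0,0,10],
], force=40)

```text
time: 3.25
tool_pos: [0.6249, 0.0675, 0.0188]
tcp_rot: [1.208, 1.208, -1.208]
wrist_force: [-1.7, -0.2, 6.9]
width: 0.268
```

Request:
jog_arm([
  [-0.01,0,0,0,0,0,10],
  [-0.03,0,0,0,0,0,10],
  [-0.08,0,0,0,0,0,10],
  [-0.13,0,0,0,0,0,10],
  [-0.18,0,0,0,0,0,10],
  [-0.18,0,0,0,0,0,10],
  [-0.18,0,0,0,0,0,10],
])

```text
time: 3.95
tool_pos: [0.626, 0.0677, 0.2019]
tcp_rot: [1.211, 1.204, -1.204]
wrist_force: [-0.6, 0.3, -1.7]
width: 0.268
```

```bash
python3 - <<'E'
from h import *
s=monitor.read_state(); im=imaging.read_camera('wrist'); cv2.imwrite('pics/w2.png',im)
p,T=wristT(s); print(s['tool_pos'],s['wrist_force'],s['width'])
for c in ('red','blue'):
  for hl,uv,wh in blobs(im,c,1000):
    X=fit(p,T,uv,JAR,(.45,.08) if c=='red' else (.61,.22)); print(c,uv,wh,X,pbox(p,T,X,JAR)[1],delta(s,[*X,.2]))
E
```

```text
[0.62600021 0.06773742 0.20189038] [-0.63659534  0.33599852 -1.70989244] 0.26781619701260284
red [318.  249.5] (183, 168) [0.62828508 0.00546274] [102.40802202 112.74015668] [0.00196981 0.00222011 0.06227456]
red [107.5 173. ] (140, 115) [0.45279748 0.07656875] [139.82925869 115.17317265] [ 0.00071574 -0.17320409 -0.00897667]
blue [296.  27.] (117, 55) [0.61218963 0.18436984] [124.34571677 140.09769089] [ 0.00167737 -0.01372561 -0.11664571]
```

View pics/w2.png

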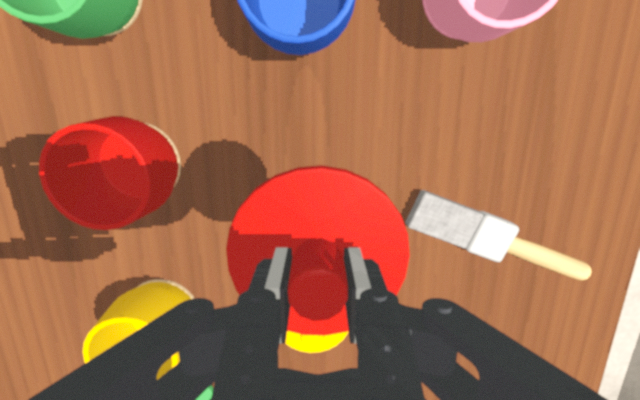

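Request:
jog_arm([
  [0,-0.05,-0.003,0,0,0,10],
  [0,-0.1,-0.006,0,0,0,10],
  [0,-0.14,-0.008,0,0,0,10],
  [0,-0.165,-0.01,0,0,0,10],
  [0,-0.173,-0.01,0,0,0,10],
  [0.03,-0.173,-0.01,0,0,0,10],
  [0.06,-0.173,-0.01,0,0,0,10],
  [0.08,-0.173,-0.01,0,0,0,10],
  [0.095,-0.173,-0.01,0,0,0,10],
  [0.1,-0.173,-0.01,0,0,0,10],
  [0.1,-0.173,-0.01,0,0,0,10],
  [0.1,-0.173,-0.01,0,0,0,10],
])

```text
time: 5.2
tool_pos: [0.4521, 0.0774, 0.0991]
tcp_rot: [1.209, 1.207, -1.208]
wrist_force: [0.6, 1.5, -1.5]
width: 0.266
```

```bash
python3 - <<'E'
from h import *
s=monitor.read_state(); im=imaging.read_camera('side'); cv2.imwrite('pics/s3.png',cv2.resize(im[150:250,200:330],None,fx=5,fy=5))
print(s['tool_pos'],s['tcp_rot'],s['wrist_force'],delta(s,[.453,.078,.089]))
E
```

```text
[0.45207383 0.07735265 0.0990568 ] [ 1.2086762   1.20694448 -1.20767185] [ 0.57990581  1.51956172 -1.51632685] [ 0.01005791  0.00090464 -0.00066033]
```

View pics/s3.png

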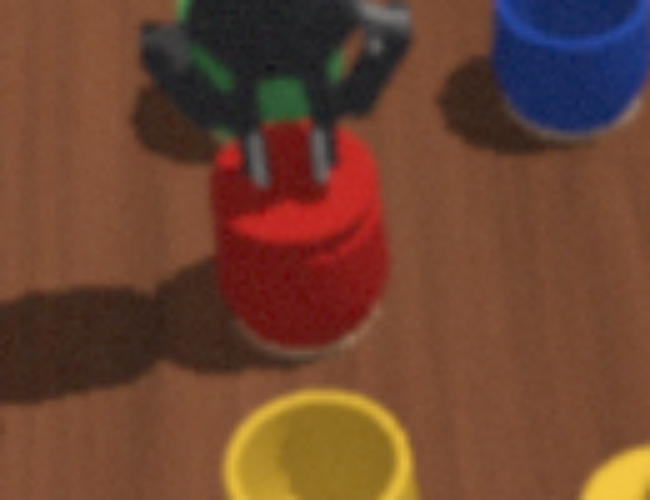

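Request:
jog_arm([
  [0.003,0.001,0,0,0,0,10],
  [0.006,0.001,0,0,0,0,10],
  [0.008,0.001,0,0,0,0,10],
  [0.009,0.001,0,0,0,0,10],
  [0.01,0.001,0,0,0,0,10],
  [0.01,0.001,0,0,0,0,10],
  [0.01,0.001,0,0,0,0,10],
])

```text
time: 5.95
tool_pos: [0.4534, 0.0774, 0.0895]
tcp_rot: [1.209, 1.206, -1.207]
wrist_force: [0.3, 0.4, -0.7]
width: 0.265
```

Request:
jog_arm([
  [0.001,0,0,0,0,0,10],
  [0.002,0,0,0,0,0,10],
  [0.002,0,0,0,0,0,10],
])

```text
time: 6.25
tool_pos: [0.4538, 0.0775, 0.0887]
tcp_rot: [1.209, 1.206, -1.207]
wrist_force: [-3.0, -1.0, 6.4]
width: 0.271
```

Request:
jog_arm([
  [0,0,0,0,0,0,40],
  [0,0,0,0,0,0,60],
  [0,0,0,0,0,0,60],
  [0,0,0,0,0,0,60],
  [-0.02,0,0,0,0,0,60],
  [-0.06,0,0,0,0,0,60],
  [-0.1,0,0,0,0,0,60],
  [-0.1,0.04,0.03,0,0,0,60],
  [-0.1,0.08,0.06,0,0,0,60],
  [-0.1,0.12,0.09,0,0,0,60],
  [-0.1,0.15,0.12,0,0,0,60],
  [-0.082,0.168,0.15,0,0,0,60],
  [-0.082,0.168,0.1685,0,0,0,60],
  [-0.082,0.168,0.1685,0,0,0,60],
  [-0.082,0.168,0.1685,0,0,0,60],
  [-0.082,0.168,0.1685,0,0,0,60],
])

```text
time: 7.85
tool_pos: [0.6212, -0.0898, 0.172]
tcp_rot: [1.209, 1.207, -1.206]
wrist_force: [0.2, -0.1, -0.1]
width: 0.601
```

```bash
cat > look.py <<'E'
import sys
from h import *
name,col,lx,ly,jx,jy=sys.argv[1:]; lx,ly,jx,jy=map(float,(lx,ly,jx,jy))
s=monitor.read_state(); im=imaging.read_camera('wrist'); cv2.imwrite(f'pics/{name}.png',im)
p,T=wristT(s); print(s['time'],s['tool_pos'],s['tcp_rot'],s['width'])
for nm,pr,c in(('lid',LID,(lx,ly)),('jar',JAR,(jx,jy))):
  print(nm,'expected at',pbox(p,T,c,pr))
  for hl,uv,wh in blobs(im,col,1000):
    X=fit(p,T,uv,pr,c); print('  ',uv,wh,X,pbox(p,T,X,pr)[1],delta(s,[*X,.0165]))
E
python3 look.py w4 yellow .622 -.091 .455 -.087
```

```text
7.85 [ 0.6211614  -0.08975063  0.1720496 ] [ 1.20933937  1.20652595 -1.20566148] 0.6006097836038907
lid expected at (array([316.91141749, 179.75313234]), array([97.55873237, 96.0480544 ]))
   [316.5 185. ] (98, 95) [ 0.62164212 -0.09581323] [97.12601792 95.34279377] [ 1.55554909e-01 -1.21471601e-04  5.94303944e-03]
   [ 98.  194.5] (155, 126) [ 0.42548963 -0.10480825] [102.38326522  94.2687988 ] [ 0.15481358 -0.19628569  0.0146469 ]
jar expected at (array([ 96.23003779, 188.84342057]), array([155.56753588, 127.59571984]))
   [316.5 185. ] (98, 95) [ 0.62158961 -0.0837778 ] [121.67869947 127.43071276] [ 0.15554547 -0.00015608 -0.00609246]
   [ 98.  194.5] (155, 126) [ 0.45551897 -0.09155002] [154.47820839 127.44577843] [ 0.15491795 -0.16623689  0.00143325]
```

View pics/w4.png

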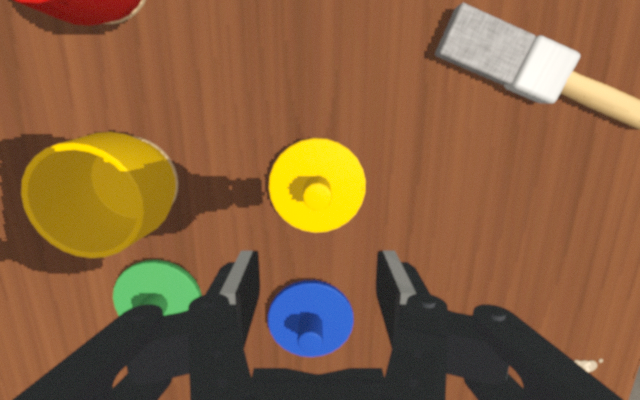

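Request:
jog_arm([
  [0.05,0,0.004,0,0,0,60],
  [0.1,0,0.004,0,0,0,60],
  [0.13,0,0.004,0,0,0,60],
  [0.145,0,0.004,0,0,0,60],
  [0.153,0,0.004,0,0,0,60],
  [0.155,0,0.004,0,0,0,60],
  [0.155,0,0.004,0,0,0,60],
  [0.155,0,0.004,0,0,0,20],
  [0.155,0,0.004,0,0,0,10],
  [0.155,0,0.004,0,0,0,10],
  [0.155,0,0.004,0,0,0,10],
  [0.155,0,0.004,0,0,0,10],
  [0.155,0,0.004,0,0,0,10],
], force=40)

```text
time: 9.2
tool_pos: [0.6232, -0.0941, 0.0192]
tcp_rot: [1.21, 1.204, -1.204]
wrist_force: [-2.4, 0.7, 6.4]
width: 0.266
```

Request:
jog_arm([
  [-0.01,0,0,0,0,0,10],
  [-0.03,0,0,0,0,0,10],
  [-0.07,0,0,0,0,0,10],
  [-0.11,0,0,0,0,0,10],
  [-0.14,-0.03,0,0,0,0,10],
  [-0.14,-0.07,-0.002,0,0,0,10],
  [-0.14,-0.11,-0.004,0,0,0,10],
  [-0.14,-0.145,-0.004,0,0,0,10],
  [-0.14,-0.163,-0.004,0,0,0,10],
  [-0.13,-0.168,-0.004,0,0,0,10],
  [-0.11,-0.168,-0.004,0,0,0,10],
  [-0.09,-0.168,-0.004,0,0,0,10],
  [-0.08,-0.168,-0.004,0,0,0,10],
  [-0.08,-0.168,-0.004,0,0,0,10],
  [-0.08,-0.168,-0.004,0,0,0,10],
])

```text
time: 10.7
tool_pos: [0.4552, -0.0903, 0.0982]
tcp_rot: [1.21, 1.204, -1.203]
wrist_force: [0.7, 0.1, -2.0]
width: 0.268
```

Request:
jog_arm([
  [0.003,0,0,0,0,0,10],
  [0.006,0,0,0,0,0,10],
  [0.008,0,0,0,0,0,10],
  [0.009,0,0,0,0,0,10],
  [0.01,0,0,0,0,0,10],
  [0.011,0,0,0,0,0,10],
  [0.011,0,0,0,0,0,10],
])

```text
time: 11.4
tool_pos: [0.4555, -0.0904, 0.0891]
tcp_rot: [1.21, 1.204, -1.204]
wrist_force: [-4.0, 1.8, 11.5]
width: 0.268
```

Request:
jog_arm([
  [0,0,0,0,0,0,40],
  [0,0,0,0,0,0,60],
  [0,0,0,0,0,0,60],
  [0,0,0,0,0,0,60],
  [-0.02,0,0,0,0,0,60],
  [-0.06,0,0,0,0,0,60],
  [-0.09,0.003,0.02,0,0,0,60],
  [-0.09,0.009,0.06,0,0,0,60],
  [-0.081,0.009,0.1,0,0,0,60],
  [-0.081,0.009,0.117,0,0,0,60],
  [-0.081,0.009,0.117,0,0,0,60],
  [-0.081,0.009,0.117,0,0,0,60],
  [-0.081,0.009,0.117,0,0,0,60],
])

```text
time: 12.7
tool_pos: [0.464, -0.2064, 0.17]
tcp_rot: [1.21, 1.205, -1.203]
wrist_force: [-0.1, -0.2, -0.8]
width: 0.598
```

```bash
python3 look.py w5 green .464 -.209 .437 .238
```

```text
12.7 [ 0.46401088 -0.2063507   0.17000765] [ 1.20977212  1.20541786 -1.20329203] 0.5982270742587799
lid expected at (array([315.53072286, 181.83045493]), array([98.05203526, 96.41419588]))
   [314.5 187.5] (94, 86) [ 0.46309747 -0.21418672] [97.58392039 95.64969534] [ 0.15350445 -0.0018574   0.00773098]
jar expected at (array([ 237.74017882, -915.41441963]), array([253.97554355, 801.93284597]))
   [314.5 187.5] (94, 86) [ 0.46325746 -0.20181979] [122.44394908 128.36115336] [ 0.15349731 -0.00166744 -0.00463552]
```

View pics/w5.png

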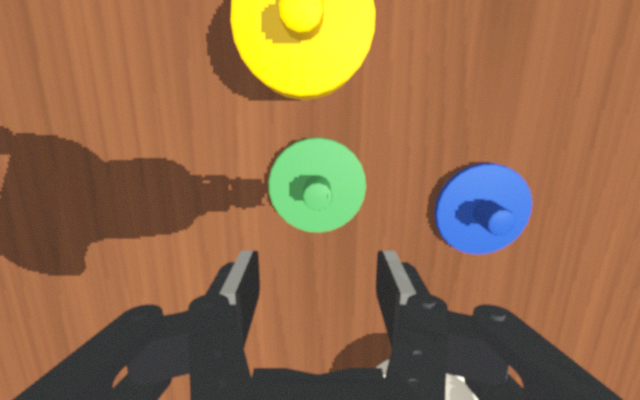

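Request:
jog_arm([
  [0.05,0,0.004,0,0,0,60],
  [0.1,0,0.004,0,0,0,60],
  [0.13,0,0.004,0,0,0,60],
  [0.145,0,0.004,0,0,0,60],
  [0.151,0,0.004,0,0,0,60],
  [0.153,0,0.004,0,0,0,60],
  [0.153,0,0.004,0,0,0,60],
  [0.153,0,0.004,0,0,0,20],
  [0.153,0,0.004,0,0,0,10],
  [0.153,0,0.004,0,0,0,10],
  [0.153,0,0.004,0,0,0,10],
  [0.153,0,0.004,0,0,0,10],
  [0.153,0,0.004,0,0,0,10],
], force=40)

```text
time: 14.05
tool_pos: [0.4661, -0.2109, 0.0186]
tcp_rot: [1.21, 1.203, -1.202]
wrist_force: [-1.0, 1.5, 7.2]
width: 0.263
```

Request:
jog_arm([
  [-0.01,0,0,0,0,0,10],
  [-0.03,0,0,0,0,0,10],
  [-0.07,0,0,0,0,0,10],
  [-0.11,0,0,0,0,0,10],
  [-0.15,-0.002,-0.01,0,0,0,10],
  [-0.18,-0.005,-0.04,0,0,0,10],
  [-0.18,-0.008,-0.08,0,0,0,10],
  [-0.18,-0.011,-0.12,0,0,0,10],
  [-0.18,-0.015,-0.16,0,0,0,10],
  [-0.18,-0.018,-0.2,0,0,0,10],
  [-0.18,-0.021,-0.24,0,0,0,10],
  [-0.18,-0.024,-0.28,0,0,0,10],
  [-0.18,-0.027,-0.32,0,0,0,10],
  [-0.18,-0.029,-0.35,0,0,0,10],
  [-0.18,-0.029,-0.371,0,0,0,10],
  [-0.18,-0.029,-0.371,0,0,0,10],
  [-0.18,-0.029,-0.371,0,0,0,10],
  [-0.18,-0.029,-0.371,0,0,0,10],
])

```text
time: 15.85
tool_pos: [0.4344, 0.1595, 0.1978]
tcp_rot: [1.21, 1.203, -1.203]
wrist_force: [0.3, -0.2, -1.1]
width: 0.264
```

```bash
sed -i 's/>105/>80/g' h.py; python3 look.py w6 green .464 -.209 .437 .238
```

```text
15.85 [0.43442042 0.15951885 0.19775791] [ 1.20966413  1.20255394 -1.20264513] 0.26378033033850645
lid expected at (array([338.52408861, 463.41336598]), array([68.56035332, 66.95432352]))
   [317.5 250.5] (182, 170) [0.43689961 0.07750407] [84.50292663 79.9524473 ] [0.18146195 0.00081796 0.08159591]
   [319.5  94. ] (118, 123) [0.43828878 0.230693  ] [ 96.42279295 100.81786367] [ 0.18111773  0.0025539  -0.0715891 ]
jar expected at (array([318.87418637,  82.60289188]), array([119.92716604, 126.8454702 ]))
   [317.5 250.5] (182, 170) [0.43653207 0.09794317] [103.76759877 114.30055369] [0.18141152 0.00049671 0.06115609]
   [319.5  94. ] (118, 123) [0.43749809 0.23011483] [118.89453649 124.26694537] [ 0.18111263  0.00176194 -0.07101271]
```

View pics/w6.png

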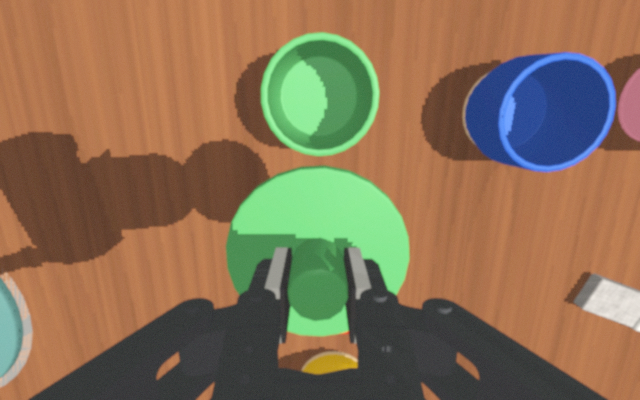

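```bash
python3 - <<'E'
from h import *
roi={'top':(180,150,420,270),'side':(220,130,370,330)}
for n in roi:
    im=cv2.imread(f'pics/{n}0.png'); x0,y0,x1,y1=roi[n]; p=imaging.camera_params(n)
    z=np.zeros_like(im); z[y0:y1,x0:x1]=im[y0:y1,x0:x1]
    for hl,uv,wh in blobs(z,'green',100):
        for nm,pr in(('jar',JAR),('lid',LID)):
            X=fit(p,p['T'],uv,pr,(.45,0)); print(n,uv,wh,nm,X.round(4),pbox(p,p['T'],X,pr)[1].round(0))
im=cv2.imread('pics/w6.png'); p=imaging.camera_params('wrist')
s=monitor.read_state(); p,T=wristT(s)
for hl,uv,wh in blobs(im,'blue',1000): X=fit(p,T,uv,JAR,(.61,.22)); print(uv,wh,X,pbox(p,T,X,JAR)[1])
E
```

```text
top [218.5 245.5] (36, 32) jar [0.4353 0.2327] [37. 34.]
top [218.5 245.5] (36, 32) lid [0.4363 0.2414] [31. 31.]
top [375.5 233.5] (30, 30) jar [ 0.4607 -0.2012] [35. 33.]
top [375.5 233.5] (30, 30) lid [ 0.4628 -0.2094] [30. 30.]
side [271.5 301. ] (38, 33) jar [ 0.4653 -0.2301] [42. 49.]
side [271.5 301. ] (38, 33) lid [ 0.4644 -0.208 ] [38. 34.]
side [251.5 159. ] (32, 37) jar [0.4387 0.2359] [34. 39.]
side [251.5 159. ] (32, 37) lid [0.4369 0.2688] [30. 24.]
[540.5 111.5] (150, 120) [0.61202344 0.21766622] [150.39830544 121.36861917]
```

Request:
jog_arm([
  [0,0.002,-0.035,0,0,0,10],
  [0,0.003,-0.06,0,0,0,10],
  [0,0.003,-0.072,0,0,0,10],
  [0.03,0.003,-0.072,0,0,0,10],
  [0.06,0.003,-0.072,0,0,0,10],
  [0.08,0.003,-0.072,0,0,0,10],
  [0.095,0.003,-0.072,0,0,0,10],
  [0.1,0.003,-0.072,0,0,0,10],
  [0.1,0.003,-0.072,0,0,0,10],
  [0.1,0.003,-0.072,0,0,0,10],
])

```text
time: 16.9
tool_pos: [0.4389, 0.231, 0.0985]
tcp_rot: [1.211, 1.202, -1.202]
wrist_force: [-0.1, 0.5, -1.5]
width: 0.265
```

Request:
jog_arm([
  [0.003,-0.001,0,0,0,0,10],
  [0.006,-0.001,0,0,0,0,10],
  [0.008,-0.001,0,0,0,0,10],
  [0.009,-0.001,0,0,0,0,10],
  [0.01,-0.001,0,0,0,0,10],
  [0.011,-0.001,0,0,0,0,10],
  [0.011,-0.001,0,0,0,0,10],
])

```text
time: 17.6
tool_pos: [0.4381, 0.2311, 0.0885]
tcp_rot: [1.211, 1.202, -1.203]
wrist_force: [-3.0, -1.9, 7.7]
width: 0.267
```

Request:
jog_arm([
  [0,0,0,0,0,0,40],
  [0,0,0,0,0,0,60],
  [0,0,0,0,0,0,60],
  [0,0,0,0,0,0,60],
  [-0.02,0,0,0,0,0,60],
  [-0.06,0,0,0,0,0,60],
  [-0.1,0,0,0,0,0,60],
  [-0.1,0.016,0.04,0,0,0,60],
  [-0.1,0.032,0.08,0,0,0,60],
  [-0.1,0.05,0.125,0,0,0,60],
  [-0.1,0.066,0.17,0,0,0,60],
  [-0.1,0.084,0.215,0,0,0,60],
  [-0.1,0.1,0.26,0,0,0,60],
  [-0.1,0.118,0.305,0,0,0,60],
  [-0.1,0.136,0.35,0,0,0,60],
  [-0.1,0.152,0.395,0,0,0,60],
  [-0.09,0.17,0.435,0,0,0,60],
  [-0.081,0.176,0.459,0,0,0,60],
  [-0.081,0.176,0.459,0,0,0,60],
  [-0.081,0.176,0.459,0,0,0,60],
])

```text
time: 19.6
tool_pos: [0.6134, -0.2277, 0.171]
tcp_rot: [1.212, 1.203, -1.204]
wrist_force: [-0.5, 0.4, -0.0]
width: 0.599
```

```bash
python3 look.py w7 blue .614 -.231 .612 .221
```

```text
19.6 [ 0.61335303 -0.22765465  0.17104361] [ 1.21219315  1.20323874 -1.20430579] 0.5991306901628843
lid expected at (array([316.05748336, 182.31290441]), array([97.67367458, 96.02064321]))
   [317.5 185. ] (98, 95) [ 0.61527056 -0.23346386] [97.44559691 95.65576329] [0.15455769 0.00079585 0.00569545]
jar expected at (array([ 309.17916267, -927.52298017]), array([252.61935707, 809.99475934]))
   [317.5 185. ] (98, 95) [ 0.61484936 -0.22141775] [122.18392921 127.91550035] [ 0.15454578  0.00037291 -0.00635059]
```

Request:
jog_arm([
  [0.05,0.001,0.004,0,0,0,60],
  [0.1,0.001,0.004,0,0,0,60],
  [0.13,0.001,0.004,0,0,0,60],
  [0.145,0.001,0.004,0,0,0,60],
  [0.152,0.001,0.004,0,0,0,60],
  [0.154,0.001,0.004,0,0,0,60],
  [0.154,0.001,0.004,0,0,0,60],
  [0.154,0.001,0.004,0,0,0,20],
  [0.154,0.001,0.004,0,0,0,10],
  [0.154,0.001,0.004,0,0,0,10],
  [0.154,0.001,0.004,0,0,0,10],
  [0.154,0.001,0.004,0,0,0,10],
  [0.154,0.001,0.004,0,0,0,10],
], force=40)

```text
time: 20.95
tool_pos: [0.617, -0.2317, 0.0198]
tcp_rot: [1.212, 1.2, -1.202]
wrist_force: [-0.4, -0.0, 7.0]
width: 0.266
```

Request:
jog_arm([
  [-0.01,0,0,0,0,0,10],
  [-0.03,0,0,0,0,0,10],
  [-0.07,0,0,0,0,0,10],
  [-0.11,0,0,0,0,0,10],
  [-0.15,-0.001,-0.01,0,0,0,10],
  [-0.18,-0.001,-0.04,0,0,0,10],
  [-0.18,-0.002,-0.08,0,0,0,10],
  [-0.18,-0.002,-0.12,0,0,0,10],
  [-0.18,-0.003,-0.16,0,0,0,10],
  [-0.18,-0.003,-0.2,0,0,0,10],
  [-0.18,-0.004,-0.24,0,0,0,10],
  [-0.18,-0.004,-0.28,0,0,0,10],
  [-0.18,-0.005,-0.32,0,0,0,10],
  [-0.18,-0.005,-0.35,0,0,0,10],
  [-0.18,-0.005,-0.371,0,0,0,10],
  [-0.18,-0.005,-0.371,0,0,0,10],
  [-0.18,-0.005,-0.371,0,0,0,10],
  [-0.18,-0.005,-0.371,0,0,0,10],
])

```text
time: 22.75
tool_pos: [0.6097, 0.1387, 0.199]
tcp_rot: [1.212, 1.2, -1.203]
wrist_force: [-0.2, 0.2, -1.8]
width: 0.267
```

```bash
python3 look.py w8 blue .614 -.231 .612 .221
```

```text
22.75 [0.60974385 0.13867391 0.19900701] [ 1.21212124  1.19950428 -1.20253038] 0.26711842658087137
lid expected at (array([318.55510363, 463.06150439]), array([68.36797559, 66.70360534]))
   [317. 252.] (181, 169) [0.61202184 0.05431916] [84.06129497 79.45898044] [0.1827447  0.00032819 0.08386887]
   [317.5  81.5] (120, 126) [0.61245451 0.22035308] [ 97.01133149 102.42857792] [ 0.18230752  0.00078898 -0.08216439]
jar expected at (array([317.73415204,  77.10914179]), array([119.90743758, 127.75805372]))
   [317. 252.] (181, 169) [0.61166173 0.07497084] [103.16666078 113.75500594] [ 1.82685932e-01 -2.83903455e-05  6.32172158e-02]
   [317.5  81.5] (120, 126) [0.61183341 0.21793455] [119.48883336 126.57906511] [ 1.82307365e-01  1.67507601e-04 -7.97459653e-02]
```

View pics/w8.png

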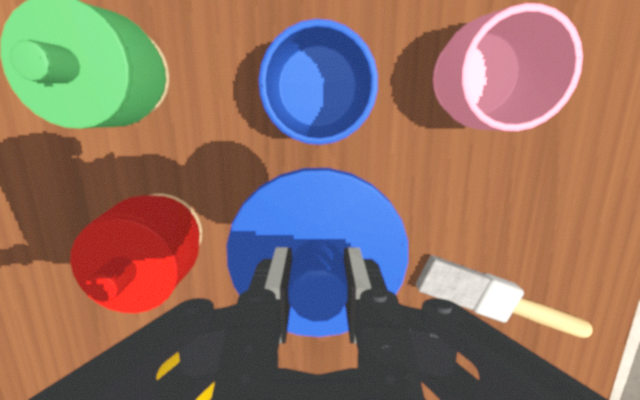

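Request:
jog_arm([
  [0,0.001,-0.035,0,0,0,10],
  [0,0.001,-0.065,0,0,0,10],
  [0,0.001,-0.081,0,0,0,10],
  [0.03,0.001,-0.081,0,0,0,10],
  [0.06,0.001,-0.081,0,0,0,10],
  [0.08,0.001,-0.081,0,0,0,10],
  [0.095,0.001,-0.081,0,0,0,10],
  [0.1,0.001,-0.081,0,0,0,10],
  [0.1,0.001,-0.081,0,0,0,10],
  [0.1,0.001,-0.081,0,0,0,10],
])

```text
time: 23.8
tool_pos: [0.6129, 0.2192, 0.1001]
tcp_rot: [1.214, 1.198, -1.201]
wrist_force: [-0.2, 0.2, -1.0]
width: 0.269
```

Request:
jog_arm([
  [0.003,-0.001,0,0,0,0,10],
  [0.006,-0.001,0,0,0,0,10],
  [0.008,-0.001,0,0,0,0,10],
  [0.009,-0.001,0,0,0,0,10],
  [0.01,-0.001,0,0,0,0,10],
  [0.011,-0.001,0,0,0,0,10],
  [0.0115,-0.001,0,0,0,0,10],
  [0.0115,-0.001,0,0,0,0,10],
])

```text
time: 24.6
tool_pos: [0.6122, 0.2193, 0.0897]
tcp_rot: [1.214, 1.198, -1.201]
wrist_force: [-2.4, -0.8, 4.7]
width: 0.265
```

Request:
jog_arm([
  [0,0,0,0,0,0,40],
  [0,0,0,0,0,0,60],
  [0,0,0,0,0,0,60],
  [0,0,0,0,0,0,60],
  [-0.02,0,0,0,0,0,60],
  [-0.06,0,0,0,0,0,60],
  [-0.11,0,0,0,0,0,60],
  [-0.15,0,0.02,0,0,0,60],
  [-0.16,-0.1,0.46,0,0,0,60],
  [-0.16,-0.1,0.46,0,0,0,60],
  [-0.16,-0.1,0.46,0,0,0,60],
  [-0.16,-0.1,0.46,0,0,0,60],
  [-0.16,-0.1,0.46,0,0,0,60],
  [-0.16,-0.1,0.46,0,0,0,60],
  [-0.16,-0.1,0.46,0,0,0,60],
  [-0.16,-0.1,0.46,0,0,0,60],
  [-0.16,-0.1,0.46,0,0,0,60],
  [-0.16,-0.1,0.46,0,0,0,60],
  [-0.16,-0.1,0.46,0,0,0,60],
  [-0.16,-0.1,0.46,0,0,0,60],
])

```text
time: 26.6
tool_pos: [0.5099, -0.2395, 0.2491]
tcp_rot: [1.215, 1.199, -1.201]
wrist_force: [0.5, 0.1, 0.6]
width: 0.598
```

```bash
python3 - <<'E'
from h import *
a=imaging.read_camera('top'); b=imaging.read_camera('side'); s=monitor.read_state(); print(s['time'],s['tool_pos'],s['wrist_force'])
cv2.imwrite('pics/t9.png',cv2.resize(a[140:280,90:370],None,fx=2.8,fy=2.8)); cv2.imwrite('pics/s9.png',cv2.resize(b[90:290,200:390],None,fx=3,fy=3))
E
```

```text
26.7 [ 0.51023575 -0.2388409   0.24916431] [-0.29642062 -0.54463533 -0.05223936]
```

View pics/t9.png

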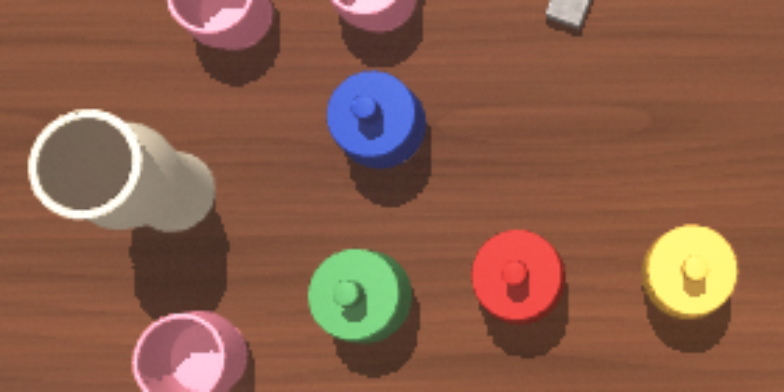

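View pics/s9.png

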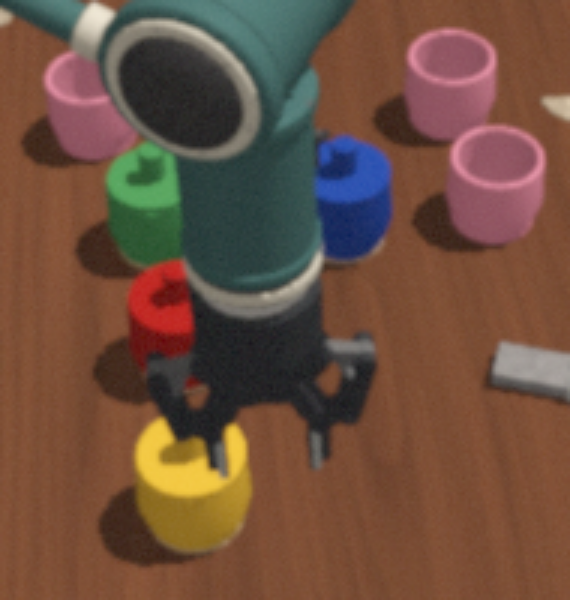

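```bash
python3 - <<'E'
from h import *
p=imaging.camera_params('top');T=p['T']
for n,c,r,j in(('blue',365,104,(.612,.220)),('green',348,291,(.437,.2335)),('red',515,271,(.452,.079)),('yellow',695,267,(.455,-.089))):
    u=np.array([(90+c/2.8-.3-p['cx'])/p['fx'],(140+r/2.8-.3-p['cy'])/p['fy'],1]); d=T[:3,:3]@u
    X=T[:3,3]+d*(.115-T[2,3])/d[2]; print(n,X.round(4),(X[:2]-j).round(4))
E
```

```text
blue [0.6127 0.2177 0.115 ] [ 0.0007 -0.0023]
green [0.4383 0.2297 0.115 ] [ 0.0013 -0.0038]
red [0.4539 0.0774 0.115 ] [ 0.0019 -0.0016]
yellow [ 0.4547 -0.0889  0.115 ] [-0.0003  0.0001]
```

All four agree within about 4 mm, including reading error, so I'm handing in.

```bash
python3 -c "
from workcell import finish_job; print(finish_job())"
```

```text
the job is handed in; nothing more can be done
None
```

All four lids are on the jars of their own colour, and the job is handed in. The robot clock read about 27 s of the 102 s allowed.

**How it was done:** I gripped each lid by its knob at 40 N, lowered it until the wrist force showed contact, and only then opened the fingers. Contact came at a fingertip height of 88.5–89.7 mm, within about 0.2 mm of the height expected for a seated lid each time.

**Last checks:**
- **Seating:** the final top and side pictures show the visible lids level and seated. In the side view the arm partly hid the red, green and blue lids.
- **Centring:** knob positions read from the last top picture lie 0.3–4 mm from the jar centres measured before the lids went on. The limit is 10 mm, and green was the largest at about 4 mm.
- **Jars, vase and bowl:** they were never deliberately touched. I did not re-measure their final positions, and the bowl was outside both final pictures.

**One disagreement:** the wrist camera read y about 2–5 mm lower than the fixed cameras. I worked from the lid-to-jar differences, which agreed between cameras to about 1 mm.

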